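Heft the pantry tins and hold up the heaviest

ROBOT

A 7-joint arm with a two-finger parallel gripper is mounted at the origin on the work surface. World frame = base frame: x ahead of the robot, y to its left, z up, the work surface at z = 0. Lengths are in m, angles in rad, forces in N, time in s.
With the tool pointing down it reaches from about 0.425 to 0.825 m from the base axis. Payload 3.6 kg.
Tool frame: the origin (TCP) lies on the centre line of the jaws, within the pads' length; the fingertips stand 11 mm ahead of it and the grasp point (between the pads) lies 8 mm behind it; z points along the fingers, y is the line along which they close (so a half turn about z gives the same grasp; the last joint's range is limited). The gripper opens to 93 mm and grips with 3 to 60 N. Pads are 15 mm wide; open, the fingers measure 128 mm over their backs; the gripper's body (75 mm by 188 mm) begins 65 mm behind the grasp point.
Start: joints at [-1.337, 0.615, -0.013, 1.423, 0.008, 1.103, -0.04], TCP at [0.167, 0.628, 0.23] pointing down, gripper open.
Joint ranges: [-3.12, 3.12], [-0.3, 2.06], [-1.34, 1.32], [0.26, 2.42], [-1.36, 4.5], [0.01, 1.98], [-2.84, 2.84]. Speed limits (rad/s): [2.79, 2.79, 3.14, 3.14, 3.14, 3.14, 3.14].

INTERFACE

Orientations are given as a unit quaternion [w, x, y, z].
In Python, from cell import ctrl gives the robot as it stands. The module is installed in compiled form; this text tells all that it offers.
- The arm moves only by the tool drive_tool, never from a script. Its argument "commands" is a list of rows, each a list of 7 numbers: the shift along the tool's x, y, z in units of 30 mm (1.0 is 30 mm), then the turn, a rotation vector about the tool's x, y, z in units of 6 degrees (1.0 is 6 degrees), then the opening, from -1 (shut) to 1 (fully open). In form: [[x, y, z, ax, ay, az, fingers], ...]. A call has 1 to 8 rows; each row shifts and turns the commanded pose from where the row before left it, along the tool's axes as they then stand; what a row does not reach is not made up. A row lasts 1/10 s, in which the tool goes at most 50 mm and 8.59 degrees, less where a joint would pass 70% of its speed; a pose out of reach is approached as far as the arm can. A call is refused whole if a number of a shift passes 1 or a number of a turn 1, either way. A call with a gripper value outside its range is refused whole. The fingers move at their own pace and stop on an object; "force" is the grip in N (left out, the last holds). Time passes only in rows, so rows that do not move let the fingers close. It gives the time, the measured TCP pose, the force, the opening and the grip force at its end, in the units of the state.
- ctrl.get_state(): the state, without advancing time (a new reading comes with each control period).
- ctrl.capture(name): name is "scene" or "top"; returns a dict with "pixels" (384x512x3 uint8, red, green, blue), "K" (3x3 intrinsics, pixels), "R" (3x3) and "t" (3): a world point X has camera coordinates R X + t. Camera axes: x right, y down, z forward; pixel columns grow to the right and rows downward; lengths in m; the calibration is good to about 2 mm. A picture is of the moment at which its call begins. There is no depth.
- ctrl.finish_job(): hands the job in; it is judged then, once.
The state is a dict: "t": time; "q": joint angles; "joint_vel": joint speeds; "tau": joint torques, N m; "tcp_pos": TCP position; "tool_rot": TCP orientation; "contact_force": force on the tool from outside, world axes, zero at the start; "torque": the same for the moment, N m; "finger_gap": finger opening in m; "gripper_force": force on a finger pad.
Only numpy, scipy, OpenCV 4.12 (cv2) and the standard library are available. Lean on these libraries where they do the work, as an engineer would, in place of code of your own. Each camera call takes 0.05 s, during which the arm holds its last target. There are 200 camera calls.

TASK

Turn the pantry turntable by its handle post anticlockwise (seen from above) as far as it goes, so that the three tins come out from under the wire shelf. Then heft the three identical tins to find the heaviest, leave the two lighter ones and the jar standing on the turntable, and finish while holding the heaviest tin upright in the gripper, still, with its underside above the level of the wire shelf and nothing else carrying it. Tip nothing over and do not shift the mug, carton, bowl or spoon on the counter.

Things in the scene. Friction and masses are not known exactly. Their poses are not given: they have to be found in the camera images.
- stand: fixed plinth of the turntable with a white wire shelf over its far part and the tins. Origin on the turntable axis at counter level, x away from the robot (yaw within 0.2 rad). The shelf, 164 mm high, covers x 65 to 265, y -225 to 225 mm here, with a leg at each corner and saucers on it up to 192 mm high. After the turn the tins can be taken from above
- disc (a joint): turning angle of the turntable, rad, growing anticlockwise seen from above; starts at 0 to 0.15, hard stop at 2.094. A round wooden disc 370 mm in diameter, top 30 mm above the counter; turns stiffly (about 2 N at the handle), stays where it is left, and carries along by friction what stands on it
- handle (a point): top centre of the upright dark steel handle post of the turntable: a round pin 22 mm in diameter, 75 mm tall, standing on the disc 165 mm from the axis (top 105 mm above the counter). It starts at the left front of the disc (the robot's view), passes the side nearest the robot and ends at the right front, clear of all fixed parts
- tin_a: closed plain metal tin, upright cylinder, 60 mm in diameter, 100 mm tall; origin under its centre. One of three that look alike, each 0.13 to 0.56 kg, the heaviest at least 0.2 kg above the others; letters and places do not tell which. They stand loose on the turntable about 120 mm from its axis, some 50 degrees apart (about 40 mm free between neighbours)
- tin_b: closed plain metal tin, upright cylinder, 60 mm in diameter, 100 mm tall; origin under its centre. One of three that look alike, each 0.13 to 0.56 kg, the heaviest at least 0.2 kg above the others; letters and places do not tell which. They stand loose on the turntable about 120 mm from its axis, some 50 degrees apart (about 40 mm free between neighbours)
- tin_c: closed plain metal tin, upright cylinder, 60 mm in diameter, 100 mm tall; origin under its centre. One of three that look alike, each 0.13 to 0.56 kg, the heaviest at least 0.2 kg above the others; letters and places do not tell which. They stand loose on the turntable about 120 mm from its axis, some 50 degrees apart (about 40 mm free between neighbours)
- jar: small jar, 52 mm in diameter, 65 mm tall, standing loose at the middle of the turntable; origin at the centre of its underside; bystander
- mug: white mug on the counter, 80 mm in diameter, 90 mm tall, origin under its centre; bystander
- carton: cardboard carton on the counter, 70 x 120 x 150 mm, origin under its centre; bystander
- bowl: white bowl on the counter, 140 mm in diameter, 60 mm tall, origin under its centre; bystander
- spoon: wooden spoon about 190 mm long lying on the counter, bystander

How it is judged:
On the way, in this order (a step that is already met when the one before it is completed fails the run):
1. the turntable is turned anticlockwise to its stop (within 3 degrees) with all three tins still standing on it (value of joint disc above 2.04 rad and height (world z) of each of tin_a, tin_b, tin_c below 0.045 m), for 0.2 s.
2. the heaviest tin is held up, still, in the gripper above the level of the wire shelf; the two tins left, each pressing on the turntable with less than 3.6 N, stand there upright (((height (world z) of tin_a above 0.17 m and contact force between tin_a and the fingers above 2 N and angle between tin_a's own z axis and vertical below 0.3 rad and linear speed of tin_a below 0.03 m/s and contact force between tin_a and tin_b below 0.1 N and contact force between tin_a and tin_c below 0.1 N and contact force between tin_a and stand below 0.1 N and contact force between tin_a and jar below 0.1 N and height (world z) of each of tin_b, tin_c below 0.045 m and angle between each of tin_b, tin_c's own z axis and vertical below 0.1 rad and horizontal distance between each of tin_b, tin_c and stand below 0.175 m and linear speed of each of tin_b, tin_c below 0.02 m/s and contact force between each of tin_b, tin_c and the fingers below 0.2 N and contact force between tin_b and stand between 0.5 and 3.6 N and contact force between tin_c and stand between 0.5 and 3.6 N) or (height (world z) of tin_b above 0.17 m and contact force between tin_b and the fingers above 2 N and angle between tin_b's own z axis and vertical below 0.3 rad and linear speed of tin_b below 0.03 m/s and contact force between tin_b and tin_a below 0.1 N and contact force between tin_b and tin_c below 0.1 N and contact force between tin_b and stand below 0.1 N and contact force between tin_b and jar below 0.1 N and height (world z) of each of tin_a, tin_c below 0.045 m and angle between each of tin_a, tin_c's own z axis and vertical below 0.1 rad and horizontal distance between each of tin_a, tin_c and stand below 0.175 m and linear speed of each of tin_a, tin_c below 0.02 m/s and contact force between each of tin_a, tin_c and the fingers below 0.2 N and contact force between tin_a and stand between 0.5 and 3.6 N and contact force between tin_c and stand between 0.5 and 3.6 N) or (height (world z) of tin_c above 0.17 m and contact force between tin_c and the fingers above 2 N and angle between tin_c's own z axis and vertical below 0.3 rad and linear speed of tin_c below 0.03 m/s and contact force between tin_c and tin_a below 0.1 N and contact force between tin_c and tin_b below 0.1 N and contact force between tin_c and stand below 0.1 N and contact force between tin_c and jar below 0.1 N and height (world z) of each of tin_a, tin_b below 0.045 m and angle between each of tin_a, tin_b's own z axis and vertical below 0.1 rad and horizontal distance between each of tin_a, tin_b and stand below 0.175 m and linear speed of each of tin_a, tin_b below 0.02 m/s and contact force between each of tin_a, tin_b and the fingers below 0.2 N and contact force between tin_a and stand between 0.5 and 3.6 N and contact force between tin_b and stand between 0.5 and 3.6 N))), for 0.3 s.
At the end, for the whole second after the job is handed in: The fingers hold the heaviest tin still, upright within 17 degrees, underside at least 170 mm above the counter, touching nothing else; the lighter tins and the jar stand upright, at rest and untouched on the turntable, which is within 3 degrees of its stop (((height (world z) of tin_a above 0.17 m and contact force between tin_a and the fingers above 2 N and angle between tin_a's own z axis and vertical below 0.3 rad and linear speed of tin_a below 0.03 m/s and contact force between tin_a and tin_b below 0.1 N and contact force between tin_a and tin_c below 0.1 N and contact force between tin_a and stand below 0.1 N and contact force between tin_a and jar below 0.1 N and height (world z) of each of tin_b, tin_c below 0.045 m and angle between each of tin_b, tin_c's own z axis and vertical below 0.1 rad and horizontal distance between each of tin_b, tin_c and stand below 0.175 m and linear speed of each of tin_b, tin_c below 0.02 m/s and contact force between each of tin_b, tin_c and the fingers below 0.2 N and contact force between tin_b and stand between 0.5 and 3.6 N and contact force between tin_c and stand between 0.5 and 3.6 N) or (height (world z) of tin_b above 0.17 m and contact force between tin_b and the fingers above 2 N and angle between tin_b's own z axis and vertical below 0.3 rad and linear speed of tin_b below 0.03 m/s and contact force between tin_b and tin_a below 0.1 N and contact force between tin_b and tin_c below 0.1 N and contact force between tin_b and stand below 0.1 N and contact force between tin_b and jar below 0.1 N and height (world z) of each of tin_a, tin_c below 0.045 m and angle between each of tin_a, tin_c's own z axis and vertical below 0.1 rad and horizontal distance between each of tin_a, tin_c and stand below 0.175 m and linear speed of each of tin_a, tin_c below 0.02 m/s and contact force between each of tin_a, tin_c and the fingers below 0.2 N and contact force between tin_a and stand between 0.5 and 3.6 N and contact force between tin_c and stand between 0.5 and 3.6 N) or (height (world z) of tin_c above 0.17 m and contact force between tin_c and the fingers above 2 N and angle between tin_c's own z axis and vertical below 0.3 rad and linear speed of tin_c below 0.03 m/s and contact force between tin_c and tin_a below 0.1 N and contact force between tin_c and tin_b below 0.1 N and contact force between tin_c and stand below 0.1 N and contact force between tin_c and jar below 0.1 N and height (world z) of each of tin_a, tin_b below 0.045 m and angle between each of tin_a, tin_b's own z axis and vertical below 0.1 rad and horizontal distance between each of tin_a, tin_b and stand below 0.175 m and linear speed of each of tin_a, tin_b below 0.02 m/s and contact force between each of tin_a, tin_b and the fingers below 0.2 N and contact force between tin_a and stand between 0.5 and 3.6 N and contact force between tin_b and stand between 0.5 and 3.6 N)) and height (world z) of jar below 0.045 m and angle between jar's own z axis and vertical below 0.1 rad and horizontal distance between jar and stand below 0.175 m and linear speed of jar below 0.02 m/s and contact force between jar and the fingers below 0.2 N and value of joint disc above 2.04 rad); the arm keeps its last pose, push and grip.
It fails at once if a tin or the jar is tipped over (angle between any of tin_a, tin_b, tin_c, jar's own z axis and vertical above 0.7 rad).
It fails at once if the mug, carton, bowl or spoon is knocked out of place (distance of any of mug, carton, bowl, spoon from where it was at the start of the episode above 0.03 m).
It also fails if it takes over 72 s, if anything falls off the work surface, if the arm or the gripper's body presses on something with over 40 N, if the wrist force passes 120 N, or if a joint passes its speed limit or range.

## Working session

There is one attempt and no reset: what is moved stays moved. The work goes in short steps, Python scripts to look and compute and a tool call to move; the robot and the scene stay as the last step left them, time stands still between calls to the robot, and variables do not carry over. Pictures are saved under pics/ and viewed, at most 10 in all, crops included, and the job is handed in when it is done.

Besides the shell and the picture viewer there is one more tool, called after "Emit:" by a JSON object that holds its "name" and its "arguments", one argument or row to a line. drive_tool: Moves the arm, as the interface text tells. Its arguments: {"type":"object","properties":{"commands":{"type":"array","items":{"type":"array","items":{"type":"number"}}},"force":{"type":"number"}},"required":["commands"]}

```bash
mkdir -p pics; cat > h.py <<'E'
import numpy as np, cv2
from cell import ctrl
def snap(cam,name):
    c=ctrl.capture(cam); cv2.imwrite(f'pics/{name}.png',c['pixels'][:,:,::-1]); np.savez(f'pics/{name}.npz',**c); return c
def back(c,u,v,z):
    d=c['R'].T@np.linalg.inv(c['K'])@np.array([u,v,1.]); o=-c['R'].T@c['t']
    return o+d*(z-o[2])/d[2]
def proj(c,X):
    p=c['K']@(c['R']@np.asarray(X,float)+c['t']); return p[:2]/p[2]
E
python3 - <<'E'
from h import *
s=ctrl.get_state(); print({k:np.round(v,3) for k,v in s.items()})
for n in('scene','top'):
    c=snap(n,n+'0'); print(n,-c['R'].T@c['t'])
a=cv2.imread('pics/scene0.png');b=cv2.imread('pics/top0.png')
E
```

```text
{'t': np.float64(0.0), 'q': array([-1.338,  0.616, -0.013,  1.425,  0.008,  1.103, -0.04 ]), 'joint_vel': array([-0.   ,  0.002, -0.   , -0.001,  0.001, -0.001, -0.   ]), 'tau': array([ 1.0000e-03, -4.5893e+01,  2.0900e-01, -1.6575e+01, -6.1000e-02,
        2.0000e-02,  0.0000e+00]), 'tcp_pos': array([0.167, 0.627, 0.229]), 'tool_rot': array([-0.   ,  0.129,  0.992, -0.001]), 'contact_force': array([ 0.313, -0.242,  0.399]), 'torque': array([ 0.051, -0.019,  0.001]), 'gripper_force': np.float64(0.0), 'finger_gap': np.float64(0.093)}
scene [1.26173719 0.30587079 1.1296101 ]
top [4.34941413e-01 9.54275578e-04 1.32823135e+00]
```

View pics/top0.png

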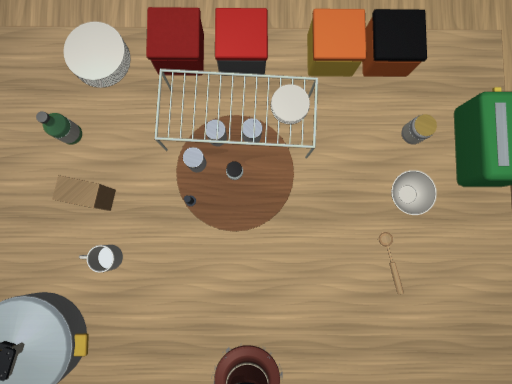

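View pics/scene0.png

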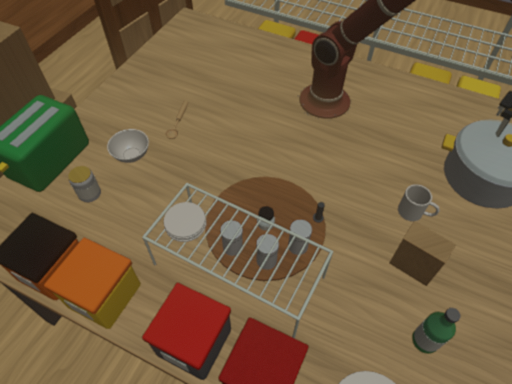

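The top view shows the disc centred near (235,173), handle (189,200), jar (234,170) and tins (193,157), (216,129), (252,127); the shelf corners are about (160,70), (317,78), (315,147), (157,138). The arm is left of the view, with the mug at (104,258) and the carton at (85,193).

```bash
python3 - <<'E'
from h import *
c=np.load('pics/top0.npz'); c={k:c[k] for k in c}
img=c['pixels']; 
# disc mask: colour near (dark brown)
for p in [(235,210),(260,180),(330,220),(189,200),(193,157)]: print(p,img[p[1],p[0]])
hsv=cv2.cvtColor(img,cv2.COLOR_RGB2HSV)
ref=img[205:215,225:245].reshape(-1,3).mean(0)
m=(np.linalg.norm(img.astype(float)-ref,axis=2)<40).astype(np.uint8)
m=cv2.morphologyEx(m,cv2.MORPH_OPEN,np.ones((3,3)))
cn=max(cv2.findContours(m,0,1)[0],key=cv2.contourArea); 
pts=np.array([back(c,*p[0],0.03)[:2] for p in cn if p[0][1]>150])
A=np.c_[2*pts,np.ones(len(pts))]; s=np.linalg.lstsq(A,(pts**2).sum(1),rcond=None)[0]
r=np.sqrt(s[2]+s[0]**2+s[1]**2); print('disc',s[:2],r)
for n,p,z in [('h',(189,200),.105),('jar',(234,170),.095),('t1',(193,157),.13),('t2',(216,129),.13),('t3',(252,127),.13),
  ('s1',(160,70),.164),('s2',(317,78),.164),('s3',(315,147),.164),('s4',(157,138),.164),('mug',(106,258),.09),('carton',(85,193),.15),('bowl',(414,192),.06),('spoon',(386,238),.01)]:
    X=back(c,*p,z); print(n,X.round(3),(X[:2]-s[:2]).round(3),np.hypot(*(X[:2]-s[:2])).round(3))
cv2.imwrite('pics/crop.png',cv2.resize(img[50:250,140:340,::-1],(600,600),interpolation=cv2.INTER_CUBIC))
E
```

```text
(235, 210) [118  83  58]
(260, 180) [117  83  57]
(330, 220) [152 129  96]
(189, 200) [59 65 71]
(193, 157) [171 179 190]
disc [0.6339762  0.03558078] 0.18037395213513283
h [0.539 0.17  0.105] [-0.095  0.134] 0.164
jar [0.63  0.039 0.095] [-0.004  0.003] 0.005
t1 [0.662 0.157 0.13 ] [0.028 0.121] 0.124
t2 [0.745 0.091 0.13 ] [0.111 0.055] 0.124
t3 [ 0.752 -0.014  0.13 ] [ 0.118 -0.05 ] 0.128
s1 [0.909 0.251 0.164] [0.275 0.215] 0.349
s2 [ 0.888 -0.201  0.164] [ 0.254 -0.237] 0.348
s3 [ 0.686 -0.193  0.164] [ 0.052 -0.229] 0.235
s4 [0.71  0.255 0.164] [0.076 0.219] 0.232
mug [0.369 0.411 0.09 ] [-0.264  0.375] 0.459
carton [0.554 0.456 0.15 ] [-0.08   0.421] 0.428
bowl [ 0.569 -0.513  0.06 ] [-0.064 -0.549] 0.553
spoon [ 0.429 -0.44   0.01 ] [-0.205 -0.475] 0.518
```

View pics/crop.png

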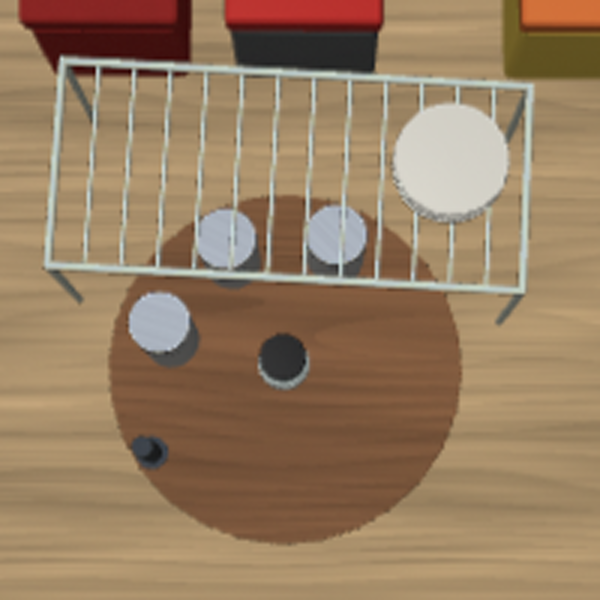

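```bash
cat >> h.py <<'E'
from scipy.spatial.transform import Rotation as Ro
def pose():
    s=ctrl.get_state(); q=s['tool_rot']; R=Ro.from_quat([q[1],q[2],q[3],q[0]]).as_matrix()
    return s,np.array(s['tcp_pos']),np.degrees(np.arctan2(R[1,1],R[0,1])),R
def rows(wps,grip,start=None):
    """wps: (x,y,z,psi deg of tool y), one per row"""
    s,p,psi,R=pose()
    if start is not None: p,psi=np.array(start[:3]),start[3]
    out=[]
    for w in wps:
        a=np.radians(psi); Y=np.array([np.cos(a),np.sin(a),0]); X=np.array([-Y[1],Y[0],0])*-1
        X=np.cross(Y,[0,0,-1]); d=np.array(w[:3])-p
        dp=(w[3]-psi+180)%360-180
        out.append([round(float(v),2) for v in (d@X/.03,d@Y/.03,-d[2]/.03,0,0,-dp/6)]+[grip])
        p,psi=np.array(w[:3]),w[3]
    return out
def line(tgt,n,grip=1):
    s,p,psi,R=pose(); dp=(tgt[3]-psi+90)%180-90 if len(tgt)<5 else tgt[3]-psi
    t=np.append(p,psi)
    return rows([tuple(t+(np.r_[tgt[:3],psi+dp]-t)*k/n) for k in range(1,n+1)],grip)
def rep():
    s,p,psi,R=pose(); print('t',s['t'],'p',p.round(4),'psi',round(psi,1),'tilt',np.degrees(np.arccos(-R[2,2])).round(2),'F',np.round(s['contact_force'],2),'gap',s['finger_gap'],'g',s['gripper_force'],'q1,7',np.round([s['q'][0],s['q'][6]],2))
E
python3 - <<'E'
from h import *
rep(); print(pose()[3].round(3))
for r in line((.539,.171,.20,35),20): print(r)
E
```

```text
t 0.1 p [0.1668 0.6275 0.2286] psi 75.1 tilt 0.13 F [-0.47 -0.69  0.19] gap 0.09307102677146267 g 0.0 q1,7 [-1.34 -0.04]
[[-0.966  0.257 -0.001]
 [ 0.257  0.966 -0.002]
 [-0.    -0.002 -1.   ]]
[-0.79, -0.58, 0.05, 0.0, 0.0, 0.33, 1]
[-0.81, -0.55, 0.05, 0.0, 0.0, 0.33, 1]
[-0.83, -0.52, 0.05, 0.0, 0.0, 0.33, 1]
[-0.85, -0.49, 0.05, 0.0, 0.0, 0.33, 1]
[-0.87, -0.46, 0.05, 0.0, 0.0, 0.33, 1]
[-0.88, -0.43, 0.05, 0.0, 0.0, 0.33, 1]
[-0.9, -0.4, 0.05, 0.0, 0.0, 0.33, 1]
[-0.91, -0.37, 0.05, 0.0, 0.0, 0.33, 1]
[-0.92, -0.33, 0.05, 0.0, 0.0, 0.33, 1]
[-0.93, -0.3, 0.05, 0.0, 0.0, 0.33, 1]
[-0.94, -0.27, 0.05, 0.0, 0.0, 0.33, 1]
[-0.95, -0.24, 0.05, 0.0, 0.0, 0.33, 1]
[-0.96, -0.2, 0.05, 0.0, 0.0, 0.33, 1]
[-0.97, -0.17, 0.05, 0.0, 0.0, 0.33, 1]
[-0.97, -0.13, 0.05, 0.0, 0.0, 0.33, 1]
[-0.98, -0.1, 0.05, 0.0, 0.0, 0.33, 1]
[-0.98, -0.07, 0.05, 0.0, 0.0, 0.33, 1]
[-0.98, -0.03, 0.05, 0.0, 0.0, 0.33, 1]
[-0.98, 0.0, 0.05, 0.0, 0.0, 0.33, 1]
[-0.98, 0.04, 0.05, 0.0, 0.0, 0.33, 1]
```

Emit:
{"name": "drive_tool", "arguments": {
  "commands": [
    [-0.8,-0.58,0,0,0,0.33,1],
    [-0.8,-0.55,0,0,0,0.33,1],
    [-0.83,-0.52,0,0,0,0.33,1],
    [-0.85,-0.49,0,0,0,0.33,1],
    [-0.87,-0.46,0,0,0,0.33,1],
    [-0.88,-0.43,0,0,0,0.33,1],
    [-0.9,-0.4,0,0,0,0.33,1],
    [-0.91,-0.37,0,0,0,0.33,1]
  ]
}}

```text
t: 0.9
tcp_pos: [0.316, 0.4442, 0.2293]
tool_rot: [-0.0, 0.266, 0.964, -0.0]
contact_force: [0.1, 0.1, 0.8]
finger_gap: 0.0932
gripper_force: 0.0
```

Emit:
{"name": "drive_tool", "arguments": {
  "commands": [
    [-0.92,-0.33,0.08,0,0,0.33,1],
    [-0.93,-0.3,0.08,0,0,0.33,1],
    [-0.94,-0.27,0.08,0,0,0.33,1],
    [-0.95,-0.24,0.08,0,0,0.33,1],
    [-0.96,-0.2,0.08,0,0,0.33,1],
    [-0.97,-0.17,0.08,0,0,0.33,1],
    [-0.97,-0.13,0.08,0,0,0.33,1],
    [-0.98,-0.1,0.08,0,0,0.33,1]
  ]
}}

```text
t: 1.7
tcp_pos: [0.4655, 0.2628, 0.21]
tool_rot: [-0.0, 0.396, 0.918, -0.0]
contact_force: [-0.5, 0.3, -0.8]
finger_gap: 0.0928
gripper_force: 0.0
```

```bash
python3 - <<'E'
from h import *
rep()
for r in line((.539,.171,.125,35),8): print(r)
E
```

```text
t 1.7 p [0.4655 0.2628 0.21  ] psi 43.4 tilt 0.05 F [-0.52  0.26 -0.85] gap 0.09281467362424874 g 0.0 q1,7 [-0.67  0.3 ]
[-0.49, -0.04, 0.35, 0.0, 0.0, 0.17, 1]
[-0.49, -0.03, 0.35, 0.0, 0.0, 0.17, 1]
[-0.49, -0.02, 0.35, 0.0, 0.0, 0.17, 1]
[-0.49, -0.01, 0.35, 0.0, 0.0, 0.17, 1]
[-0.49, -0.0, 0.35, 0.0, 0.0, 0.17, 1]
[-0.49, 0.0, 0.35, 0.0, 0.0, 0.17, 1]
[-0.49, 0.01, 0.35, 0.0, 0.0, 0.17, 1]
[-0.49, 0.02, 0.35, 0.0, 0.0, 0.17, 1]
```

Emit:
{"name": "drive_tool", "arguments": {
  "commands": [
    [-0.65,-0.04,0.1,0,0,0.23,1],
    [-0.65,-0.03,0.1,0,0,0.23,1],
    [-0.65,-0.02,0.1,0,0,0.23,1],
    [-0.65,0,0.1,0,0,0.23,1],
    [-0.65,0,0.2,0,0,0.23,1],
    [-0.66,0,0.3,0,0,0.23,1],
    [0,0,0.9,0,0,0,1],
    [0,0,0.9,0,0,0,1]
  ]
}}

```text
t: 2.5
tcp_pos: [0.5391, 0.1714, 0.1288]
tool_rot: [0.001, 0.461, 0.887, 0.0]
contact_force: [-0.4, 0.4, -0.6]
finger_gap: 0.0932
gripper_force: 0.0
```

```bash
python3 - <<'E'
from h import *
rep()
for r in line((.5385,.171,.085,35),3): print(r)
E
```

```text
t 2.5 p [0.5391 0.1714 0.1288] psi 35.1 tilt 0.07 F [-0.35  0.41 -0.65] gap 0.09322401105115669 g 0.0 q1,7 [-0.47  0.42]
[0.0, -0.01, 0.49, 0.0, 0.0, 0.0, 1]
[0.0, -0.01, 0.49, 0.0, 0.0, 0.0, 1]
[0.0, -0.01, 0.49, 0.0, 0.0, 0.0, 1]
```

Emit:
{"name": "drive_tool", "arguments": {
  "commands": [
    [0,0,0.5,0,0,0,1],
    [0,0,0.5,0,0,0,0.3],
    [0,0,0.46,0,0,0,-0.2],
    [0,0,0,0,0,0,-1],
    [0,0,0,0,0,0,-1],
    [0,0,0,0,0,0,-1],
    [0,0,0,0,0,0,-1]
  ],
  "force": 10
}}

```text
t: 3.2
tcp_pos: [0.539, 0.1724, 0.0865]
tool_rot: [0.001, 0.461, 0.888, 0.001]
contact_force: [0.2, -0.5, 0.7]
finger_gap: 0.0498
gripper_force: 0.0
```

```bash
python3 - <<'E'
from h import *
rep()
s,p,psi,R=pose(); c=np.array([.6335,.0365]); v=p[:2]-c; th=np.degrees(np.arctan2(v[1],v[0])); r=np.hypot(*v); print(th,r)
inc=[1,2,3]+[4]*29; w=[];a=0
for i in inc:
    a+=i; t=np.radians(th+a); w.append((c[0]+.165*np.cos(t),c[1]+.165*np.sin(t),p[2],psi+a*.86))
for k,r in enumerate(rows(w,-1)): print(k,inc[k],r)
E
```

```text
t 3.2 p [0.539  0.1724 0.0865] psi 35.2 tilt 0.09 F [ 0.24 -0.48  0.66] gap 0.049785222882580575 g 0.0 q1,7 [-0.46  0.43]
124.82231317530284 0.16556217875246748
0 1 [-0.02, -0.1, -0.0, 0.0, 0.0, -0.14, -1]
1 2 [-0.0, -0.19, -0.0, 0.0, 0.0, -0.29, -1]
2 3 [-0.01, -0.29, -0.0, 0.0, 0.0, -0.43, -1]
3 4 [-0.02, -0.38, -0.0, 0.0, 0.0, -0.57, -1]
4 4 [-0.02, -0.38, -0.0, 0.0, 0.0, -0.57, -1]
5 4 [-0.02, -0.38, -0.0, 0.0, 0.0, -0.57, -1]
6 4 [-0.03, -0.38, -0.0, 0.0, 0.0, -0.57, -1]
7 4 [-0.03, -0.38, -0.0, 0.0, 0.0, -0.57, -1]
8 4 [-0.04, -0.38, -0.0, 0.0, 0.0, -0.57, -1]
9 4 [-0.04, -0.38, -0.0, 0.0, 0.0, -0.57, -1]
10 4 [-0.04, -0.38, -0.0, 0.0, 0.0, -0.57, -1]
11 4 [-0.05, -0.38, -0.0, 0.0, 0.0, -0.57, -1]
12 4 [-0.05, -0.38, -0.0, 0.0, 0.0, -0.57, -1]
13 4 [-0.05, -0.38, -0.0, 0.0, 0.0, -0.57, -1]
14 4 [-0.06, -0.38, -0.0, 0.0, 0.0, -0.57, -1]
15 4 [-0.06, -0.38, -0.0, 0.0, 0.0, -0.57, -1]
16 4 [-0.07, -0.38, -0.0, 0.0, 0.0, -0.57, -1]
17 4 [-0.07, -0.38, -0.0, 0.0, 0.0, -0.57, -1]
18 4 [-0.07, -0.38, -0.0, 0.0, 0.0, -0.57, -1]
19 4 [-0.08, -0.38, -0.0, 0.0, 0.0, -0.57, -1]
20 4 [-0.08, -0.38, -0.0, 0.0, 0.0, -0.57, -1]
21 4 [-0.08, -0.37, -0.0, 0.0, 0.0, -0.57, -1]
22 4 [-0.09, -0.37, -0.0, 0.0, 0.0, -0.57, -1]
23 4 [-0.09, -0.37, -0.0, 0.0, 0.0, -0.57, -1]
24 4 [-0.09, -0.37, -0.0, 0.0, 0.0, -0.57, -1]
25 4 [-0.1, -0.37, -0.0, 0.0, 0.0, -0.57, -1]
26 4 [-0.1, -0.37, -0.0, 0.0, 0.0, -0.57, -1]
27 4 [-0.11, -0.37, -0.0, 0.0, 0.0, -0.57, -1]
28 4 [-0.11, -0.37, -0.0, 0.0, 0.0, -0.57, -1]
29 4 [-0.11, -0.37, -0.0, 0.0, 0.0, -0.57, -1]
30 4 [-0.12, -0.37, -0.0, 0.0, 0.0, -0.57, -1]
31 4 [-0.12, -0.36, -0.0, 0.0, 0.0, -0.57, -1]
```

Emit:
{"name": "drive_tool", "arguments": {
  "commands": [
    [0,0,0,0,0,0,-1],
    [0,0,0,0,0,0,-1],
    [0,0,0,0,0,0,-1],
    [0,0,0,0,0,0,-1],
    [0,0,0,0,0,0,-1]
  ]
}}

```text
t: 3.7
tcp_pos: [0.5389, 0.1731, 0.0861]
tool_rot: [0.0, 0.46, 0.888, 0.001]
contact_force: [0.2, 1.7, 2.4]
finger_gap: 0.0221
gripper_force: 10.0
```

Emit:
{"name": "drive_tool", "arguments": {
  "commands": [
    [0,-0.1,0,0,0,-0.14,-1],
    [0,-0.19,0,0,0,-0.29,-1],
    [-0.01,-0.29,0,0,0,-0.43,-1],
    [-0.02,-0.38,0,0,0,-0.57,-1],
    [-0.02,-0.38,0,0,0,-0.57,-1],
    [-0.02,-0.38,0,0,0,-0.57,-1],
    [-0.03,-0.38,0,0,0,-0.57,-1],
    [-0.03,-0.38,0,0,0,-0.57,-1]
  ]
}}

```text
t: 4.5
tcp_pos: [0.4891, 0.1172, 0.0861]
tool_rot: [0.001, 0.278, 0.96, 0.001]
contact_force: [2.7, 1.2, 2.2]
finger_gap: 0.0216
gripper_force: 10.0
```

```bash
cat >>h.py <<'E'
def arc():
    rep(); s,p,psi,R=pose(); c=np.array([.6335,.0365]); v=p[:2]-c; print('th,r',np.degrees(np.arctan2(v[1],v[0])).round(1),np.hypot(*v).round(4))
E
python3 -c "from h import *;arc()"
```

```text
t 4.5 p [0.4891 0.1172 0.0861] psi 57.7 tilt 0.14 F [2.68 1.18 2.2 ] gap 0.021622828875362033 g 10.00198021531105 q1,7 [-0.31  0.78]
th,r 150.8 0.1654
```

Emit:
{"name": "drive_tool", "arguments": {
  "commands": [
    [-0.04,-0.38,0,0,0,-0.57,-1],
    [-0.04,-0.38,0,0,0,-0.57,-1],
    [-0.04,-0.38,0,0,0,-0.57,-1],
    [-0.05,-0.38,0,0,0,-0.57,-1],
    [-0.05,-0.38,0,0,0,-0.57,-1],
    [-0.05,-0.38,0,0,0,-0.57,-1],
    [-0.06,-0.38,0,0,0,-0.57,-1],
    [-0.06,-0.38,0,0,0,-0.57,-1]
  ]
}}

```text
t: 5.3
tcp_pos: [0.4692, 0.0291, 0.0861]
tool_rot: [0.002, 0.043, 0.999, 0.001]
contact_force: [3.5, 2.1, 0.3]
finger_gap: 0.0214
gripper_force: 10.0
```

Emit:
{"name": "drive_tool", "arguments": {
  "commands": [
    [-0.07,-0.38,0,0,0,-0.57,-1],
    [-0.07,-0.38,0,0,0,-0.57,-1],
    [-0.07,-0.38,0,0,0,-0.57,-1],
    [-0.08,-0.38,0,0,0,-0.57,-1],
    [-0.08,-0.38,0,0,0,-0.57,-1],
    [-0.08,-0.37,0,0,0,-0.57,-1],
    [-0.09,-0.37,0,0,0,-0.57,-1],
    [-0.09,-0.37,0,0,0,-0.57,-1]
  ]
}}

```text
t: 6.1
tcp_pos: [0.4981, -0.0557, 0.0861]
tool_rot: [0.002, -0.195, 0.981, 0.001]
contact_force: [2.6, 5.4, 1.1]
finger_gap: 0.0216
gripper_force: 10.0
```

```bash
python3 -c "from h import *;arc()"
```

```text
t 6.1 p [ 0.4981 -0.0557  0.0861] psi 112.5 tilt 0.25 F [2.56 5.41 1.06] gap 0.02162320695039861 g 10.000706613063812 q1,7 [0.25 1.75]
th,r -145.7 0.1639
```

Emit:
{"name": "drive_tool", "arguments": {
  "commands": [
    [-0.09,-0.37,0,0,0,-0.57,-1],
    [-0.1,-0.37,0,0,0,-0.57,-1],
    [-0.1,-0.37,0,0,0,-0.57,-1],
    [-0.08,-0.28,0,0,0,-0.43,-1],
    [-0.05,-0.19,0,0,0,-0.29,-1],
    [-0.05,-0.19,0,0,0,-0.29,-1],
    [-0.05,-0.19,0,0,0,-0.29,-1],
    [-0.05,-0.19,0,0,0,-0.29,-1]
  ]
}}

```text
t: 6.9
tcp_pos: [0.5442, -0.1009, 0.0861]
tool_rot: [0.001, -0.36, 0.933, 0.001]
contact_force: [1.4, 5.8, 4.0]
finger_gap: 0.0218
gripper_force: 10.0
```

```bash
python3 -c "from h import *;arc()"
```

```text
t 6.9 p [ 0.5442 -0.1009  0.0861] psi 132.2 tilt 0.21 F [1.38 5.84 4.  ] gap 0.021803302714076538 g 10.003606528043747 q1,7 [0.39 2.1 ]
th,r -123.0 0.1638
```

Emit:
{"name": "drive_tool", "arguments": {
  "commands": [
    [-0.05,-0.19,0,0,0,-0.29,-1],
    [-0.05,-0.19,0,0,0,-0.29,-1],
    [-0.05,-0.19,0,0,0,-0.29,-1],
    [-0.05,-0.19,0,0,0,-0.29,-1]
  ]
}}

```text
t: 7.3
tcp_pos: [0.5564, -0.1081, 0.0853]
tool_rot: [-0.006, -0.417, 0.909, 0.008]
contact_force: [-15.1, 13.3, 15.3]
finger_gap: 0.0228
gripper_force: 10.0
```

```bash
python3 -c "from h import *;arc()"
```

```text
t 7.3 p [ 0.5564 -0.1081  0.0853] psi 139.3 tilt 1.14 F [-15.11  13.26  15.27] gap 0.022814348802541327 g 10.011549890041351 q1,7 [0.42 2.22]
th,r -118.1 0.1639
```

Emit:
{"name": "drive_tool", "arguments": {
  "commands": [
    [0,0,0,0,0,0,-1],
    [0,0,0,0,0,0,-1],
    [0,0,0,0,0,0,-1],
    [0,0,0,0,0,0,0.2],
    [0,0,0,0,0,0,0.2],
    [0,0,0,0,0,0,0.2],
    [0,0,0,0,0,0,0.2],
    [0,0,-0.5,0,0,0,0.6]
  ]
}}

```text
t: 8.1
tcp_pos: [0.5622, -0.1175, 0.0987]
tool_rot: [-0.003, -0.413, 0.911, 0.001]
contact_force: [0.1, -0.2, -0.5]
finger_gap: 0.0573
gripper_force: 0.0
```

Emit:
{"name": "drive_tool", "arguments": {
  "commands": [
    [0,0,-1,0,0,0,0.6],
    [0,0,-1,0,0,0,0.6],
    [0,0,-1,0,0,0,0.6],
    [0.5,0.3,-1,0,0,0.6,0.6],
    [0.5,0.3,-0.5,0,0,1,0.6],
    [0.5,0.3,0,0,0,1,0.6],
    [0.5,0.3,0,0,0,1,0.6],
    [0,0,0,0,0,0,0.6]
  ]
}}

```text
t: 8.9
tcp_pos: [0.4935, -0.1306, 0.2356]
tool_rot: [-0.002, -0.235, 0.972, -0.001]
contact_force: [0.2, -0.2, -1.8]
finger_gap: 0.0742
gripper_force: 0.0
```

```bash
python3 - <<'E'
from h import *
rep(); c=snap('top','top1'); s=snap('scene','scene1')
a=cv2.resize(c['pixels'][90:290,140:340,::-1],(400,400)); b=cv2.resize(s['pixels'][120:320,150:350,::-1],(400,400)); cv2.imwrite('pics/both1.png',np.hstack([a,b]))
E
```

```text
t 8.9 p [ 0.4935 -0.1306  0.2356] psi 117.1 tilt 0.21 F [ 0.24 -0.19 -1.78] gap 0.07421610632112276 g 0.0 q1,7 [0.5  2.05]
```

View pics/both1.png

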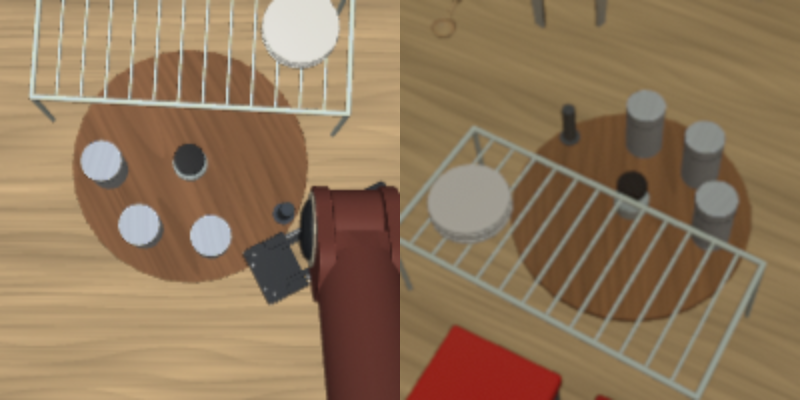

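The turntable is at its stop with all tins standing; tops in top-view pixels are about (190,170), (209,202), (245,208), with the handle at (282,195) and the jar at (234,170). The arm is clear of them.

```bash
python3 - <<'E'
from h import *
c=np.load('pics/top1.npz'); c={k:c[k] for k in c}; im=c['pixels'].astype(int)
m=((im.min(2)>130)&(im[:,:,2]>=im[:,:,0])).astype(np.uint8)
o=np.array([.6335,.0365])
for u,v in [(190,170),(209,202),(245,208)]:
    w=np.zeros_like(m); w[v-14:v+15,u-14:u+15]=m[v-14:v+15,u-14:u+15]
    ct=max(cv2.findContours(w,0,1)[0],key=cv2.contourArea); (x,y),r=cv2.minEnclosingCircle(ct); M=cv2.moments(w,True); 
    px=(M['m10']/M['m00'],M['m01']/M['m00']); X=back(c,*px,.13); d=X[:2]-o
    print(px,(x,y,r),w.sum(),X.round(4),'az',np.degrees(np.arctan2(d[1],d[0])).round(1),np.hypot(*d).round(4))
print('handle',back(c,282.5,195.5,.105)[:2])
E
```

```text
(190.05555555555554, 170.09150326797385) (190.0, 170.0, 10.000100135803223) 306 [0.6237 0.1645 0.13  ] az 94.4 0.1284
(208.9780564263323, 202.1128526645768) (209.06521606445312, 201.93478393554688, 10.121528625488281) 319 [0.5309 0.1088 0.13  ] az 144.8 0.1255
(244.79746835443038, 207.5) (244.8333282470703, 207.5, 9.947184562683105) 316 [0.5157 0.0058 0.13  ] az -165.4 0.1217
handle [ 0.55309671 -0.10506676]
```

```bash
python3 - <<'E'
from h import *
rep()
for r in line((.5157,.0058,.20,14.6,1),18): print(r)
E
```

```text
t 9.0 p [ 0.4961 -0.1297  0.2357] psi 117.3 tilt 0.07 F [-0.45  0.07  0.45] gap 0.07437620720566154 g 0.0 q1,7 [0.5  2.05]
[-0.15, 0.21, 0.07, 0.0, 0.0, 0.95, 1]
[-0.13, 0.22, 0.07, 0.0, 0.0, 0.95, 1]
[-0.1, 0.23, 0.07, 0.0, 0.0, 0.95, 1]
[-0.08, 0.24, 0.07, 0.0, 0.0, 0.95, 1]
[-0.06, 0.25, 0.07, 0.0, 0.0, 0.95, 1]
[-0.03, 0.25, 0.07, 0.0, 0.0, 0.95, 1]
[-0.01, 0.25, 0.07, 0.0, 0.0, 0.95, 1]
[0.02, 0.25, 0.07, 0.0, 0.0, 0.95, 1]
[0.04, 0.25, 0.07, 0.0, 0.0, 0.95, 1]
[0.07, 0.24, 0.07, 0.0, 0.0, 0.95, 1]
[0.09, 0.24, 0.07, 0.0, 0.0, 0.95, 1]
[0.12, 0.23, 0.07, 0.0, 0.0, 0.95, 1]
[0.14, 0.21, 0.07, 0.0, 0.0, 0.95, 1]
[0.16, 0.2, 0.07, 0.0, 0.0, 0.95, 1]
[0.18, 0.18, 0.07, 0.0, 0.0, 0.95, 1]
[0.19, 0.16, 0.07, 0.0, 0.0, 0.95, 1]
[0.21, 0.14, 0.07, 0.0, 0.0, 0.95, 1]
[0.22, 0.12, 0.07, 0.0, 0.0, 0.95, 1]
```

Emit:
{"name": "drive_tool", "arguments": {
  "commands": [
    [-0.15,0.21,0,0,0,0.95,1],
    [-0.13,0.22,0,0,0,0.95,1],
    [-0.1,0.23,0,0,0,0.95,1],
    [-0.08,0.24,0,0,0,0.95,1],
    [-0.06,0.25,0,0,0,0.95,1],
    [-0.03,0.25,0,0,0,0.95,1],
    [-0.01,0.25,0,0,0,0.95,1],
    [0.02,0.25,0,0,0,0.95,1]
  ]
}}

```text
t: 9.8
tcp_pos: [0.5061, -0.0683, 0.2353]
tool_rot: [0.0, 0.16, 0.987, -0.0]
contact_force: [0.3, -0.3, -1.0]
finger_gap: 0.093
gripper_force: 0.0
```

Emit:
{"name": "drive_tool", "arguments": {
  "commands": [
    [0.04,0.25,0.1,0,0,0.95,1],
    [0.07,0.24,0.1,0,0,0.95,1],
    [0.09,0.24,0.1,0,0,0.95,1],
    [0.12,0.23,0.1,0,0,0.95,1],
    [0.14,0.21,0.1,0,0,0.95,1],
    [0.16,0.2,0.1,0,0,0.95,1],
    [0.18,0.18,0.1,0,0,0.95,1],
    [0.2,0.16,0.1,0,0,0.95,1]
  ]
}}

```text
t: 10.6
tcp_pos: [0.5145, -0.0075, 0.2111]
tool_rot: [0.0, 0.53, 0.848, -0.0]
contact_force: [0.8, 0.1, 0.3]
finger_gap: 0.0933
gripper_force: 0.0
```

```bash
python3 - <<'E'
from h import *
rep()
for r in line((.5157,.0058,.15,14.6,1),4): print(r)
E
```

```text
t 10.6 p [ 0.5145 -0.0075  0.2111] psi 26.0 tilt 0.02 F [0.82 0.14 0.26] gap 0.0932510931002896 g 0.0 q1,7 [-0.01  0.41]
[0.1, 0.06, 0.51, 0.0, 0.0, 0.48, 1]
[0.1, 0.05, 0.51, 0.0, 0.0, 0.48, 1]
[0.1, 0.05, 0.51, 0.0, 0.0, 0.48, 1]
[0.1, 0.04, 0.51, 0.0, 0.0, 0.48, 1]
```

Emit:
{"name": "drive_tool", "arguments": {
  "commands": [
    [0.2,0.12,0.2,0,0,0.95,1],
    [0.2,0.1,0.3,0,0,0.95,1],
    [0,0,0.7,0,0,0,1],
    [0,0,0.7,0,0,0,1],
    [0,0,0.7,0,0,0,1],
    [0,0,0.7,0,0,0,1],
    [0,0,0.57,0,0,0,1],
    [0,0,0,0,0,0,0.5]
  ],
  "force": 30
}}

```text
t: 11.4
tcp_pos: [0.514, 0.0059, 0.093]
tool_rot: [-0.002, 0.61, 0.792, -0.002]
contact_force: [-0.6, 0.1, 0.0]
finger_gap: 0.0887
gripper_force: 0.0
```

Emit:
{"name": "drive_tool", "arguments": {
  "commands": [
    [0,0,0,0,0,0,0.3],
    [0,0,0,0,0,0,0],
    [0,0,0,0,0,0,-1],
    [0,0,0,0,0,0,-1],
    [0,0,0,0,0,0,-1],
    [0,0,0,0,0,0,-1]
  ]
}}

```text
t: 12.0
tcp_pos: [0.5157, 0.0057, 0.0964]
tool_rot: [0.001, 0.611, 0.792, 0.001]
contact_force: [0.8, 1.0, 3.5]
finger_gap: 0.059
gripper_force: 30.0
```

```bash
python3 -c "from h import *;rep()"
```

```text
t 12.0 p [0.5157 0.0057 0.0964] psi 14.7 tilt 0.14 F [0.76 0.96 3.52] gap 0.05897562080749401 g 29.99854136724025 q1,7 [-0.06  0.22]
```

Gripped. Lift 20 mm and weigh.

Emit:
{"name": "drive_tool", "arguments": {
  "commands": [
    [0,0,-0.2,0,0,0,-1],
    [0,0,-0.3,0,0,0,-1],
    [0,0,-0.3,0,0,0,-1],
    [0,0,-0.2,0,0,0,-1],
    [0,0,0,0,0,0,-1],
    [0,0,0,0,0,0,-1],
    [0,0,0,0,0,0,-1]
  ]
}}

```text
t: 12.7
tcp_pos: [0.5144, 0.0056, 0.1253]
tool_rot: [-0.0, 0.611, 0.792, -0.0]
contact_force: [-0.2, -0.6, -3.0]
finger_gap: 0.0587
gripper_force: 30.0
```

Emit:
{"name": "drive_tool", "arguments": {
  "commands": [
    [0,0,0,0,0,0,-1]
  ]
}}

```text
t: 12.8
tcp_pos: [0.5144, 0.0056, 0.1252]
tool_rot: [-0.0, 0.611, 0.792, -0.0]
contact_force: [0.5, 1.0, -2.0]
finger_gap: 0.0593
gripper_force: 30.0
```

Emit:
{"name": "drive_tool", "arguments": {
  "commands": [
    [0,0,0,0,0,0,-1]
  ]
}}

```text
t: 12.9
tcp_pos: [0.5145, 0.0056, 0.1252]
tool_rot: [-0.0, 0.611, 0.792, -0.0]
contact_force: [-0.2, -0.1, -1.6]
finger_gap: 0.0593
gripper_force: 30.0
```

```bash
python3 -c "from h import *;rep()"
```

```text
t 12.9 p [0.5145 0.0056 0.1252] psi 14.7 tilt 0.05 F [-0.15 -0.1  -1.62] gap 0.059335260098733154 g 29.99632586259395 q1,7 [-0.07  0.22]
```

Emit:
{"name": "drive_tool", "arguments": {
  "commands": [
    [0,0,0.3,0,0,0,-1],
    [0,0,0.3,0,0,0,-1],
    [0,0,0.2,0,0,0,-1],
    [0,0,0.1,0,0,0,-1],
    [0,0,0.08,0,0,0,-1],
    [0,0,0,0,0,0,0.5],
    [0,0,0,0,0,0,0.8],
    [0,0,0,0,0,0,1]
  ]
}}

```text
t: 13.7
tcp_pos: [0.5151, 0.0056, 0.0964]
tool_rot: [0.0, 0.611, 0.792, 0.0]
contact_force: [-0.2, -1.2, 0.2]
finger_gap: 0.0786
gripper_force: 0.0
```

Emit:
{"name": "drive_tool", "arguments": {
  "commands": [
    [0,0,0,0,0,0,1],
    [0,0,-0.5,0,0,0,1],
    [0,0,-0.7,0,0,0,1],
    [0,0,-0.7,0,0,0,1],
    [0,0,-0.7,0,0,0,1],
    [0,0,-0.5,0,0,0,1]
  ]
}}

```text
t: 14.3
tcp_pos: [0.5152, 0.0056, 0.1906]
tool_rot: [0.001, 0.611, 0.792, 0.001]
contact_force: [-0.2, 0.4, 0.2]
finger_gap: 0.0928
gripper_force: 0.0
```

```bash
python3 - <<'E'
from h import *
rep()
for r in line((.5309,.1088,.19,-35.2,1),9): print(r)
E
```

```text
t 14.3 p [0.5152 0.0056 0.1906] psi 14.7 tilt 0.1 F [-0.17  0.41  0.24] gap 0.09284086556601313 g 0.0 q1,7 [-0.07  0.22]
[0.35, 0.15, 0.0, 0.0, 0.0, 0.92, 1]
[0.37, 0.12, 0.0, 0.0, 0.0, 0.92, 1]
[0.38, 0.08, 0.0, 0.0, 0.0, 0.92, 1]
[0.38, 0.05, 0.0, 0.0, 0.0, 0.92, 1]
[0.39, 0.01, 0.0, 0.0, 0.0, 0.92, 1]
[0.39, -0.03, 0.0, 0.0, 0.0, 0.92, 1]
[0.38, -0.07, 0.0, 0.0, 0.0, 0.92, 1]
[0.37, -0.1, 0.0, 0.0, 0.0, 0.92, 1]
[0.36, -0.14, 0.0, 0.0, 0.0, 0.92, 1]
```

Emit:
{"name": "drive_tool", "arguments": {
  "commands": [
    [0.35,0.15,0,0,0,0.92,1],
    [0.37,0.12,0,0,0,0.92,1],
    [0.38,0.08,0,0,0,0.92,1],
    [0.38,0.05,0,0,0,0.92,1],
    [0.39,0.01,0,0,0,0.92,1],
    [0.39,-0.03,0,0,0,0.92,1],
    [0.38,-0.07,0,0,0,0.92,1],
    [0.37,-0.1,0,0,0,0.92,1]
  ]
}}

```text
t: 15.1
tcp_pos: [0.5286, 0.0979, 0.1892]
tool_rot: [-0.0, 0.865, 0.502, -0.0]
contact_force: [0.1, -0.1, -0.4]
finger_gap: 0.0929
gripper_force: 0.0
```

Emit:
{"name": "drive_tool", "arguments": {
  "commands": [
    [0.36,-0.14,0,0,0,0.92,1],
    [0,0,0,0,0,0,1]
  ]
}}

```text
t: 15.3
tcp_pos: [0.5302, 0.1111, 0.189]
tool_rot: [-0.0, 0.886, 0.464, 0.0]
contact_force: [-0.6, 0.2, -0.5]
finger_gap: 0.0932
gripper_force: 0.0
```

```bash
python3 - <<'E'
from h import *
rep()
for r in line((.5309,.1088,.0955,-35.2,1),6): print(r)
E
```

```text
t 15.3 p [0.5302 0.1111 0.189 ] psi -34.8 tilt 0.06 F [-0.6   0.22 -0.49] gap 0.09315228290332285 g 0.0 q1,7 [-0.42 -0.69]
[-0.01, 0.01, 0.52, 0.0, 0.0, 0.01, 1]
[-0.01, 0.01, 0.52, 0.0, 0.0, 0.01, 1]
[-0.01, 0.01, 0.52, 0.0, 0.0, 0.01, 1]
[-0.01, 0.01, 0.52, 0.0, 0.0, 0.01, 1]
[-0.01, 0.01, 0.52, 0.0, 0.0, 0.01, 1]
[-0.01, 0.01, 0.52, 0.0, 0.0, 0.01, 1]
```

Emit:
{"name": "drive_tool", "arguments": {
  "commands": [
    [-0.02,0.02,0.5,0,0,0,1],
    [-0.02,0.02,0.6,0,0,0,1],
    [0,0.02,0.6,0,0,0,1],
    [0,0,0.6,0,0,0,1],
    [0,0,0.5,0,0,0,1],
    [0,0,0.3,0,0,0,1],
    [0,0,0,0,0,0,0.5],
    [0,0,0,0,0,0,0.3]
  ]
}}

```text
t: 16.1
tcp_pos: [0.5314, 0.1065, 0.0965]
tool_rot: [0.0, 0.887, 0.462, 0.0]
contact_force: [0.4, -0.6, 0.5]
finger_gap: 0.0813
gripper_force: 0.0
```

Emit:
{"name": "drive_tool", "arguments": {
  "commands": [
    [0,0,0,0,0,0,0],
    [0,0,0,0,0,0,-1],
    [0,0,0,0,0,0,-1],
    [0,0,0,0,0,0,-1],
    [0,0,0,0,0,0,-1]
  ]
}}

```text
t: 16.6
tcp_pos: [0.5308, 0.1073, 0.0967]
tool_rot: [-0.0, 0.887, 0.462, 0.0]
contact_force: [-2.8, 0.9, 5.7]
finger_gap: 0.0597
gripper_force: 30.0
```

Emit:
{"name": "drive_tool", "arguments": {
  "commands": [
    [0,0,-0.2,0,0,0,-1],
    [0,0,-0.3,0,0,0,-1],
    [0,0,-0.3,0,0,0,-1],
    [0,0,-0.2,0,0,0,-1],
    [0,0,0,0,0,0,-1],
    [0,0,0,0,0,0,-1],
    [0,0,0,0,0,0,-1]
  ]
}}

```text
t: 17.3
tcp_pos: [0.5307, 0.1068, 0.1258]
tool_rot: [-0.0, 0.887, 0.462, -0.0]
contact_force: [0.6, -0.9, -6.1]
finger_gap: 0.0595
gripper_force: 30.0
```

Emit:
{"name": "drive_tool", "arguments": {
  "commands": [
    [0,0,0,0,0,0,-1]
  ]
}}

```text
t: 17.4
tcp_pos: [0.5307, 0.1068, 0.1257]
tool_rot: [-0.0, 0.887, 0.462, -0.001]
contact_force: [0.6, -0.2, -3.7]
finger_gap: 0.0596
gripper_force: 30.0
```

Emit:
{"name": "drive_tool", "arguments": {
  "commands": [
    [0,0,0,0,0,0,-1]
  ]
}}

```text
t: 17.5
tcp_pos: [0.5309, 0.1068, 0.1258]
tool_rot: [-0.0, 0.887, 0.462, -0.0]
contact_force: [1.1, -0.2, -4.8]
finger_gap: 0.0593
gripper_force: 30.0
```

Emit:
{"name": "drive_tool", "arguments": {
  "commands": [
    [0,0,0,0,0,0,-1]
  ]
}}

```text
t: 17.6
tcp_pos: [0.531, 0.1068, 0.1259]
tool_rot: [-0.0, 0.887, 0.462, -0.0]
contact_force: [0.3, 0.1, -4.2]
finger_gap: 0.0591
gripper_force: 30.0
```

```bash
python3 - <<'E'
from h import *
f=[]
for i in range(15): ctrl.capture('top'); f.append(ctrl.get_state()['contact_force'][2])
print(np.round(f,2),np.mean(f),np.std(f))
E
```

```text
[-4.41 -4.52 -4.92 -3.85 -4.74 -4.15 -3.38 -4.19 -4.94 -5.   -4.69 -5.17
 -4.85 -5.25 -5.39] -4.630584771727726 0.5352916956804583
```

Tin B weighs 4.6 N. The lighter tins can weigh at most 3.5 N, so B is the heaviest. Lifting it.

Emit:
{"name": "drive_tool", "arguments": {
  "commands": [
    [0,0,-0.3,0,0,0,-1],
    [0,0,-0.6,0,0,0,-1],
    [0,0,-0.8,0,0,0,-1],
    [0,0,-0.8,0,0,0,-1],
    [0,0,-0.8,0,0,0,-1],
    [0,0,-0.7,0,0,0,-1],
    [0,0,-0.4,0,0,0,-1],
    [0,0,-0.2,0,0,0,-1]
  ]
}}

```text
t: 19.15
tcp_pos: [0.5314, 0.1068, 0.2656]
tool_rot: [0.0, 0.887, 0.462, 0.001]
contact_force: [0.8, 0.6, -4.7]
finger_gap: 0.0594
gripper_force: 30.0
```

Emit:
{"name": "drive_tool", "arguments": {
  "commands": [
    [0,0,0,0,0,0,-1],
    [0,0,0,0,0,0,-1],
    [0,0,0,0,0,0,-1],
    [0,0,0,0,0,0,-1],
    [0,0,0,0,0,0,-1],
    [0,0,0,0,0,0,-1],
    [0,0,0,0,0,0,-1],
    [0,0,0,0,0,0,-1]
  ]
}}

```text
t: 19.95
tcp_pos: [0.5311, 0.1068, 0.2641]
tool_rot: [0.0, 0.887, 0.462, -0.0]
contact_force: [0.7, -0.1, -4.1]
finger_gap: 0.0594
gripper_force: 30.0
```

```bash
python3 - <<'E'
from h import *
rep(); s=snap('scene','scene2')
cv2.imwrite('pics/s2.png',cv2.resize(s['pixels'][80:320,120:420,::-1],(750,600)))
f=[]
for i in range(10): ctrl.capture('top'); f.append(ctrl.get_state()['contact_force'][2])
print(np.mean(f))
E
```

```text
t 19.95 p [0.5311 0.1068 0.2641] psi -35.0 tilt 0.01 F [ 0.72 -0.11 -4.15] gap 0.059358367149413054 g 29.99447739799507 q1,7 [-0.43 -0.71]
-4.56175895537198
```

View pics/s2.png

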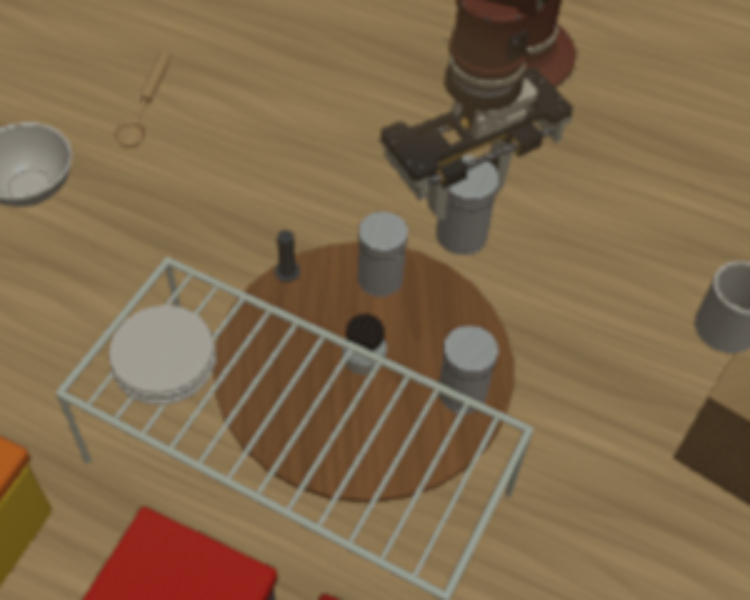

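The picture shows the tin held upright at crop position (465,205), above shelf level. The other two tins, at (382,255) and (468,370), and the jar, at (365,340), stand on the disc.

```bash
python3 -c "from h import *;print(ctrl.finish_job())"
```

```text
the job is handed in; nothing more can be done
None
```

I turned the turntable to its stop and handed the job in holding the heaviest tin (about 4.6 N, against roughly 2.2 N for the other tin I weighed) still and upright, its underside about 197 mm above the counter. I did not heft the third tin: 4.6 N is above the 3.5 N most a lighter tin can weigh. Both lighter tins and the jar were standing on the disc; the judge returned no verdict.

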